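# Press and turn the sample selector to the purple vial

### The job

Switch the sample selector over to the vial with the purple cap: press the sprung black knob down to unlock it, turn it until its red pointer faces that vial, and feel for the notch there so that the knob springs fully back up and locks. Do not force it round while it is locked, and let go of it at the end. Leave the four vials standing in their wells, and do not push the white well plate or the marker about.

Things in the scene. Friction and masses are not known exactly. Their poses are not given: they have to be found in the camera images.
- sample_selector: Fixed aluminium plate (152x224x10 mm) with a grey drum (76 mm wide, top 60 mm above the desk) and four black wells (22 mm wide, rims 34 mm above the desk) with a vial each. Origin: drum's axis, at desk height; x away from the robot at yaw 0, z up. Wells: 88 mm out, at -100, -40, 40 and 100 deg from x (left positive). Each well has a locking notch for the knob; park, at 180 deg, a wide one.
- knob_grip (a point): Where to grip the black bar knob on the drum: on its axis, 100 mm above the desk when up. Bar 44 mm long, 12 thick, from 20 mm below to 14 mm above this point; below it a skirt (48 mm diameter, 6 thick), its upper face 20 mm below this point, that fingertips may push on. x axis: along the bar to the red pointer (stripe on the bar, nose on the skirt); z up. Moves with the knob.
- knob_press (a joint): How far the sprung knob is pressed, m: 0 fully up, 0.010 on its stop. The spring gives 5 N at 0, 9 N at 0.010. In a notch it is locked until pressed 7 mm, then turns freely. Let go between notches it stays at about 0.007, free to turn without pressing, and springs up to 0 once turned into a notch (also a wrong one on the way, unless held pressed there).
- knob_turn (a joint): Turn of the knob, rad, counter-clockwise from above; 0 = pointer along the selector's -x (park, the start; wide notch, 0.3 of play each side, more or less). Turns to 2.9 either way. Wells face the pointer at +1.40, +2.44, -2.44, -1.40. Their notches (play about 0.08 in all) are on a hidden plate clamped by hand: all are off by one unknown angle, up to 0.20 either way, so feel for the notch.
- vial_purple_mid (a point): Centre (half-way up) of the sample vial with the purple cap, 13 mm diameter, 48 mm tall, standing upright in one of the four wells of the selector (which one varies; top 61 mm above the desk); z up.
- vial_red_mid (a point): Centre (half-way up) of the sample vial with the red cap, 13 mm diameter, 48 mm tall, standing upright in one of the four wells of the selector (which one varies; top 61 mm above the desk); z up.
- vial_green_mid (a point): Centre (half-way up) of the sample vial with the green cap, 13 mm diameter, 48 mm tall, standing upright in one of the four wells of the selector (which one varies; top 61 mm above the desk); z up.
- vial_yellow_mid (a point): Centre (half-way up) of the sample vial with the yellow cap, 13 mm diameter, 48 mm tall, standing upright in one of the four wells of the selector (which one varies; top 61 mm above the desk); z up.
- well_plate_mid (a point): Centre of a loose white 96-well plate lying on the desk, 85 x 128 x 14 mm; a bystander.
- marker_mid (a point): Centre of a loose black and white marker pen lying on the desk, 135 mm long, 17 mm thick; a bystander.
- knob_tooth: The knob's locking tooth, hidden inside the drum under the pointer: part of the knob, it turns and sinks with it (origin on the turning axis, x axis towards the pointer). It would break if the knob were twisted with more than about 2 N m while locked in a notch.

How it is judged:
By the outcome, as a careful person would: the job done as asked, in the order asked, and still so for the second after the job is handed in, with the robot touching nothing.
It also fails if it takes over 64 s, if anything falls off the work surface, if the arm or the gripper's body presses on something with over 40 N, if the wrist force passes 120 N, or if a joint passes its speed limit or range.

### The arm

A 6-joint arm with a two-finger parallel gripper is mounted at the origin on a cart in front of the work surface, level with it; the furniture and walls round the work are solid. World frame = base frame: x ahead of the robot, y to its left, z up, the work surface at z = 0. Lengths are in m, angles in degrees, forces in N, time in s.
With the tool pointing down it reaches from about 0.35 to 0.925 m from the base axis. Payload 6.4 kg.
Tool frame: the origin (TCP) lies on the centre line of the jaws, within the pads' length; the fingertips stand ctrl.tip_extent ahead of it and the grasp point (between the pads) lies 2 mm behind it (ctrl.tip_extent is the distance from the TCP to the fingertips, in m); z points along the fingers, y is the line along which they close (so a half turn about z gives the same grasp; the last joint's range is limited). The gripper opens to 85 mm and grips with 20 to 120 N. Pads are 22 mm wide; open, the fingers measure 114 mm over their backs; the gripper's body (76 mm by 85 mm) begins 54 mm behind the grasp point. The pads swing forward as they close: fully open they stand 13 mm farther back than shut.
Start: joints at [61.53, 14.043, 89.255, -0, 76.702, -9.975], TCP at [0.206, 0.616, 0.21] pointing down, gripper open.
Joint ranges: [-179.41, 179.41], [-58.25, 129.5], [7.25, 145.43], [-54.29, 234.29], [11.92, 165.04], [-157.13, 157.13]. Speed limits (degrees/s): [147.25, 147.25, 180, 180, 180, 180].

### API

Orientations are given as [roll, pitch, yaw] about the fixed x, y, z axes, in that order (R = Rz(yaw) Ry(pitch) Rx(roll)).
In Python, from plant import monitor, viewer, ctrl gives the robot as it stands. The module is installed in compiled form; this text tells all that it offers.
- The arm moves only by the shell command python3 -m pendant 'ROWS' [FORCE]. ROWS is JSON, a list of rows, each an object of numbers: "tx", "ty", "tz": the shift along the tool's x, y, z in m; "ax", "ay", "az": the turn, a rotation vector about the tool's x, y, z in degrees; "claw": the closure, from 0 (fully open) to 1 (shut). A call has 1 to 20 rows; each row is the pose to reach, as a shift and turn from the pose commanded when the call began, along the tool's axes at that moment; what a row does not reach only later rows make up. A row lasts 1/8 s, in which the tool goes at most 62.5 mm and 10.7 degrees, less where a joint would pass 70% of its speed; a pose out of reach is approached as far as the arm can. A call with a gripper value outside its range is refused whole. The fingers move at their own pace and stop on an object; FORCE is the grip in N (left out, the last holds). Time passes only in rows, so rows that repeat a pose let the fingers close. It gives the time, the measured TCP pose, the force, the opening and the grip force at its end, in the units of the state.
- monitor.observe(): the state, without advancing time (a new reading comes with each control period).
- viewer.camera(name): name is "scene" or "top" or "wrist"; returns the picture (420x560x3 uint8, red, green, blue); there is no depth.
- viewer.camera_model(name): a dict with "fx", "fy", "cx", "cy" (pixels), "view" (4x4, takes a point from world to camera coordinates). Camera axes: x right, y up, looking along -z (the intrinsics and any distortion apply to the point x, -y, -z); pixel columns grow to the right and rows downward; lengths in m; the calibration is good to about 2 mm. A picture is of the moment at which its call begins: read the wrist's pose just before it. camera_model takes no time and is no camera call; for the wrist camera it gives the pose at the moment of the call.
- ctrl.sign_off(): hands the job in; it is judged then, once.
The state is a dict: "time_s": time; "joints": joint angles; "dq": joint speeds; "joint_torque": joint torques, N m; "tcp_pos": TCP position; "eef_rot": TCP orientation; "ft_force": force on the tool from outside, world axes, zero at the start; "moment": the same for the moment, N m; "gripper_width": finger opening in m; "grasp_force": force on a finger pad.
Only numpy, scipy, OpenCV 4.12 (cv2) and the standard library are available. Lean on these libraries where they do the work, as an engineer would, in place of code of your own. Each camera call takes 0.05 s, during which the arm holds its last target. There are 200 camera calls.

## Working session

There is one attempt and no reset: what is moved stays moved. The work goes in short steps, Python scripts to look and compute and a shell command to move; the robot and the scene stay as the last step left them, time stands still between calls to the robot, and variables do not carry over. Pictures are saved under pics/ and viewed, at most 10 in all, crops included, and the job is handed in when it is done.

```bash
mkdir -p pics
python3 - <<'E'
from plant import monitor, viewer, ctrl
import cv2,numpy as np
print(monitor.observe(), ctrl.tip_extent)
for n in("top","scene"):
    im=viewer.camera(n); cv2.imwrite(f"pics/{n}0.png",im[:,:,::-1]); m=viewer.camera_model(n); print(n,m)
E
```

```text
{'time_s': 0.0, 'joints': array([ 6.15290849e+01,  1.40837773e+01,  8.93264395e+01,  2.76856000e-04,
        7.67008341e+01, -9.97780794e+00]), 'dq': array([-0.03438466, -0.0621828 ,  0.08977426, -0.03007899,  0.10181589,
        0.03269682]), 'joint_torque': array([-2.40440742e-03, -4.29502380e+01, -3.26125824e+01, -2.72249945e-04,
        5.28515011e-03,  1.11372671e-05]), 'tcp_pos': array([0.20590203, 0.6158876 , 0.20846983]), 'eef_rot': array([-1.79890675e+02, -1.95066546e-02,  1.61506810e+02]), 'ft_force': array([-0.38181346, -0.00290102,  0.80515806]), 'moment': array([-0.00810205, -0.0281226 , -0.04761772]), 'grasp_force': 0.0, 'gripper_width': 0.08521067479147706} 0.017
top {'fx': 489.99494922702905, 'fy': 489.99494922702905, 'cx': 277.68080969897744, 'cy': 210.65938638220348, 'view': array([[-0.0082601 , -0.99978069, -0.01924408, -0.0242149 ],
       [ 0.98420307, -0.01153195,  0.17666727, -0.52063256],
       [-0.17685044, -0.01748079,  0.98408249, -1.06453454],
       [ 0.        ,  0.        ,  0.        ,  1.        ]])}
scene {'fx': 493.1136358503285, 'fy': 493.1136358503285, 'cx': 274.48000977129914, 'cy': 217.2345661451995, 'view': array([[ 0.84243711, -0.53879145,  0.00186996, -0.46929832],
       [ 0.25364032,  0.39964115,  0.88088225, -0.19599529],
       [-0.47535913, -0.7416136 ,  0.47333177, -0.90182915],
       [ 0.        ,  0.        ,  0.        ,  1.        ]])}
```

View pics/top0.png

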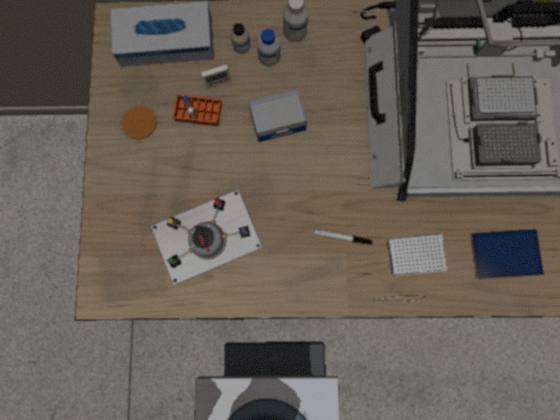

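View pics/scene0.png

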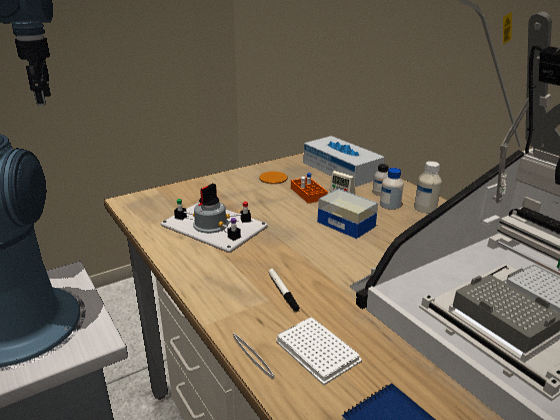

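Top view: selector plate centred near (206,240), marker (343,238), well plate (417,255). In the scene view the knob is at (208,195). Next, an enlarged crop.

```bash
cat > h.py <<'E'
import numpy as np
from plant import monitor, viewer, ctrl
import cv2
def back(m,u,v,z):
    V=np.array(m['view']);R=V[:3,:3];c=-R.T@V[:3,3]
    d=R.T@np.array([(u-m['cx'])/m['fx'],-(v-m['cy'])/m['fy'],-1])
    return c+d*(z-c[2])/d[2]
def proj(m,p):
    V=np.array(m['view']);q=V[:3,:3]@np.array(p)+V[:3,3]
    return np.array([m['cx']+m['fx']*q[0]/-q[2],m['cy']-m['fy']*q[1]/-q[2]])
def snap(n,f,box=None,s=1):
    m=viewer.camera_model(n);im=viewer.camera(n)[:,:,::-1]
    if box: x0,y0,x1,y1=box;im=im[y0:y1,x0:x1]
    cv2.imwrite('pics/'+f,cv2.resize(im,None,fx=s,fy=s,interpolation=cv2.INTER_CUBIC));return m
E
python3 - <<'E'
from h import *
snap("top","top1.png",(145,185,270,285),6)
E
```

```text
(no output)
```

View pics/top1.png

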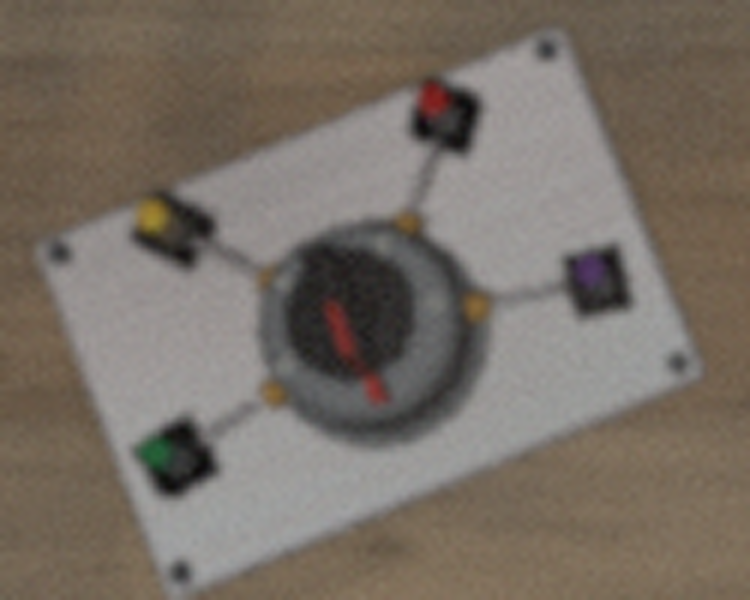

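The caps in the crop are purple (590,270), red (433,98), yellow (153,216) and green (155,453). The red pointer runs from (332,305) to (378,395), at park. I'll fit the selector pose from the plate corners and caps.

Run:
```python
from h import *
from scipy.optimize import least_squares
m=viewer.camera_model("top")
px=lambda a:np.array(a)/6+[145,185]-.4
c=[(38,245),(565,30),(702,372),(170,597)]
C=[back(m,*px(p),.010) for p in c]
print(np.round(C,4), [np.linalg.norm(C[i]-C[(i+1)%4]).round(4) for i in range(4)])
caps={'y':((153,216),40),'r':((433,98),-40),'p':((590,270),-100),'g':((155,453),100)}
W={k:back(m,*px(p),.061) for k,(p,a) in caps.items()}
print({k:w.round(4) for k,w in W.items()})
def f(q):
    r=[]
    for k,(p,a) in caps.items():
        t=q[2]+np.radians(a); r+=list(q[:2]+.088*np.array([np.cos(t),np.sin(t)])-W[k][:2])
    return r
s=least_squares(f,[.5,.15,.3]);print(s.x,np.degrees(s.x[2]),np.round(s.fun,4))
print('platecentre',np.mean(C,0))
print('bar stripe',back(m,*px((332,305)),.114),back(m,*px((350,355)),.114),'nose',back(m,*px((378,395)),.08))
print('axis proj crop',(proj(m,[s.x[0],s.x[1],.114])+.4-[145,185])*6)
d=C[0]+C[1]-C[2]-C[3];print('yaw from plate',np.degrees(np.arctan2(d[1],d[0])))
o=monitor.observe();print(o['tcp_pos'],o['eef_rot'])
```

```text
[[0.4952 0.2682 0.01  ]
 [0.5785 0.0628 0.01  ]
 [0.4428 0.0091 0.01  ]
 [0.3588 0.2125 0.01  ]] [np.float64(0.2217), np.float64(0.1459), np.float64(0.22), np.float64(0.1473)]
{'y': array([0.4979, 0.2112, 0.061 ]), 'r': array([0.5415, 0.1072, 0.061 ]), 'p': array([0.4758, 0.048 , 0.061 ]), 'g': array([0.4097, 0.2078, 0.061 ])}
[0.4571467  0.1335811  0.39190826] 22.454689429043306 [-0.0001  0.0004 -0.0005 -0.0001  0.0003 -0.0003  0.0002  0.0001]
platecentre [0.4688477  0.13816823 0.01      ]
bar stripe [0.45690281 0.13414899 0.114     ] [0.43915457 0.12745762 0.114     ] nose [0.42833909 0.12286964 0.08      ]
axis proj crop [333.62118229 304.29514258]
yaw from plate 21.91327276880318
[0.20598249 0.6160238  0.2087424 ] [-1.79915642e+02 -1.53565212e-02  1.61503349e+02]
```

```bash
python3 -m pendant '[{"tx":-0.03,"ty":-0.03,"az":10,"claw":0.4},{"tx":-0.06,"ty":-0.06,"az":20},{"tx":-0.09,"ty":-0.09,"az":30},{"tx":-0.12,"ty":-0.12,"az":40},{"tx":-0.15,"ty":-0.15,"az":50},{"tx":-0.18,"ty":-0.18,"az":60},{"tx":-0.21,"ty":-0.21,"az":70},{"tx":-0.24,"ty":-0.24,"az":80},{"tx":-0.27,"ty":-0.27,"az":90},{"tx":-0.3,"ty":-0.3,"az":100},{"tx":-0.33,"ty":-0.33,"az":110},{"tx":-0.36,"ty":-0.36,"az":120},{"tx":-0.38,"ty":-0.37,"az":130},{"tx":-0.391,"ty":-0.378,"az":139.2},{"tx":-0.391,"ty":-0.378,"az":139.2},{"tx":-0.391,"ty":-0.378,"az":139.2},{"tx":-0.391,"ty":-0.378,"az":139.2},{"tx":-0.391,"ty":-0.378,"az":139.2}]' 20
python3 - <<'E'
from h import *
o=monitor.observe();print(o['tcp_pos'],o['eef_rot'],o['joints'].round(1),o['gripper_width'])
m=snap("wrist","w0.png");
for z in(.08,.114):
  print(proj(m,[.457,.1336,z]))
E
```

```text
[0.20598249 0.6160238  0.2087424 ] [-1.79915642e+02 -1.53565212e-02  1.61503349e+02] [ 61.5  14.1  89.3   0.   76.7 -10. ] 0.08535277919134344
[-21.60082763 492.53955123]
[-45.82350839 524.36682797]invalid input at $[0]: expected keys tx, ty, tz, ax, ay, az, claw
```

View pics/w0.png

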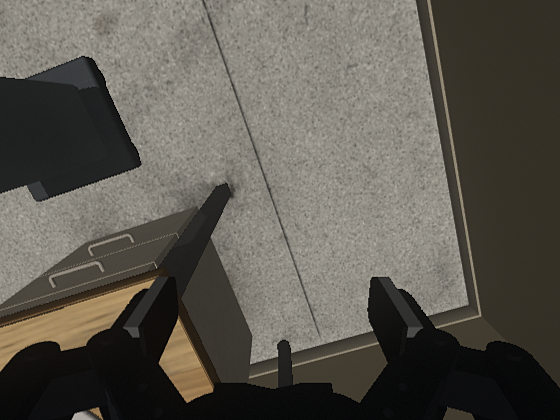

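The move was refused because every row needs all seven keys. The picture shows only the start view of the floor, with the fingers near (150,310) and (400,310). I'll send it again with full rows.

```bash
python3 -m pendant '[{"tx":-0.03,"ty":-0.03,"tz":0,"ax":0,"ay":0,"az":10,"claw":0.4},{"tx":-0.06,"ty":-0.06,"tz":0,"ax":0,"ay":0,"az":20,"claw":0.4},{"tx":-0.09,"ty":-0.09,"tz":0,"ax":0,"ay":0,"az":30,"claw":0.4},{"tx":-0.12,"ty":-0.12,"tz":0,"ax":0,"ay":0,"az":40,"claw":0.4},{"tx":-0.15,"ty":-0.15,"tz":0,"ax":0,"ay":0,"az":50,"claw":0.4},{"tx":-0.18,"ty":-0.18,"tz":0,"ax":0,"ay":0,"az":60,"claw":0.4},{"tx":-0.21,"ty":-0.21,"tz":0,"ax":0,"ay":0,"az":70,"claw":0.4},{"tx":-0.24,"ty":-0.24,"tz":0,"ax":0,"ay":0,"az":80,"claw":0.4},{"tx":-0.27,"ty":-0.27,"tz":0,"ax":0,"ay":0,"az":90,"claw":0.4},{"tx":-0.3,"ty":-0.3,"tz":0,"ax":0,"ay":0,"az":100,"claw":0.4},{"tx":-0.33,"ty":-0.33,"tz":0,"ax":0,"ay":0,"az":110,"claw":0.4},{"tx":-0.36,"ty":-0.36,"tz":0,"ax":0,"ay":0,"az":120,"claw":0.4},{"tx":-0.38,"ty":-0.37,"tz":0,"ax":0,"ay":0,"az":130,"claw":0.4},{"tx":-0.391,"ty":-0.378,"tz":0,"ax":0,"ay":0,"az":139.2,"claw":0.4},{"tx":-0.391,"ty":-0.378,"tz":0,"ax":0,"ay":0,"az":139.2,"claw":0.4},{"tx":-0.391,"ty":-0.378,"tz":0,"ax":0,"ay":0,"az":139.2,"claw":0.4},{"tx":-0.391,"ty":-0.378,"tz":0,"ax":0,"ay":0,"az":139.2,"claw":0.4}]' 20
python3 - <<'E'
from h import *
o=monitor.observe();print(o['tcp_pos'],o['eef_rot'],o['joints'].round(1),o['gripper_width'],o['ft_force'])
m=snap("wrist","w1.png");
for z in(.08,.114):
  print(proj(m,[.457,.1336,z]))
E
```

```text
time_s: 2.33
tcp_pos: [0.4567, 0.1345, 0.2096]
eef_rot: [-180.0, 0.0, 22.4]
ft_force: [-0.6, -0.2, -0.7]
gripper_width: 0.0506
grasp_force: 0.0
[0.45671439 0.13446985 0.20956037] [-1.79993134e+02  1.27422593e-03  2.24311725e+01] [  2.7 -10.1 114.    0.   76.1  70.3] 0.05061261877179364 [-0.55523208 -0.17790335 -0.72722952]
[273.4256371  196.32665399]
[273.50007547 207.14662919]
```

View pics/w1.png

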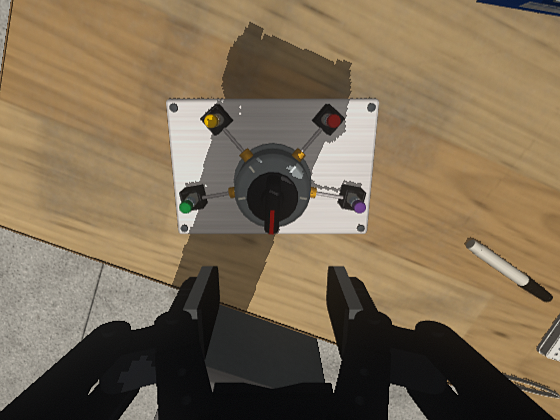

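The wrist view shows the knob at (272,195), matching the predicted axis column of 273. The pointer is at (271,225) and the purple cap at (359,207). I'll check the fit against the caps.

Run:
```python
from h import *
from scipy.optimize import least_squares
m=viewer.camera_model("wrist")
caps={'y':((211,121),40),'r':((333,120),-40),'p':((359,207),-100),'g':((186,207),100)}
W={k:back(m,*p,.061) for k,(p,a) in caps.items()}
f=lambda q:np.concatenate([q[:2]+.088*np.array([np.cos(q[2]+np.radians(a)),np.sin(q[2]+np.radians(a))])-W[k][:2] for k,(p,a) in caps.items()])
s=least_squares(f,[.457,.134,.39]);print(s.x,np.degrees(s.x[2]),np.round(s.fun,4))
```

```text
[0.45570727 0.13411378 0.39494197] 22.628508156252057 [ 0.0001  0.0013  0.0006 -0.0012  0.0005 -0.0013 -0.0012  0.0013]
```

```bash
python3 -m pendant '[{"tx":-0.0005,"ty":0.0005,"tz":0.03,"ax":0,"ay":0,"az":0,"claw":0.4},{"tx":-0.0005,"ty":0.0005,"tz":0.06,"ax":0,"ay":0,"az":0,"claw":0.4},{"tx":-0.0005,"ty":0.0005,"tz":0.09,"ax":0,"ay":0,"az":0,"claw":0.4},{"tx":-0.0005,"ty":0.0005,"tz":0.109,"ax":0,"ay":0,"az":0,"claw":0.4},{"tx":-0.0005,"ty":0.0005,"tz":0.109,"ax":0,"ay":0,"az":0,"claw":0.6},{"tx":-0.0005,"ty":0.0005,"tz":0.109,"ax":0,"ay":0,"az":0,"claw":1},{"tx":-0.0005,"ty":0.0005,"tz":0.109,"ax":0,"ay":0,"az":0,"claw":1},{"tx":-0.0005,"ty":0.0005,"tz":0.109,"ax":0,"ay":0,"az":0,"claw":1},{"tx":-0.0005,"ty":0.0005,"tz":0.109,"ax":0,"ay":0,"az":0,"claw":1},{"tx":-0.0005,"ty":0.0005,"tz":0.109,"ax":0,"ay":0,"az":0,"claw":1}]' 30
```

```text
time_s: 3.62
tcp_pos: [0.4569, 0.1333, 0.1007]
eef_rot: [180.0, -0.0, 22.3]
ft_force: [0.7, 0.2, 0.2]
gripper_width: -0.0002
grasp_force: 0.0
```

The fingers read fully shut on nothing, so I'll look.

Run:
```python
from h import *
o=monitor.observe();print(o['gripper_width'],o['grasp_force'])
snap("wrist","w2.png");
```

```text
-0.00024427412150126033 0.0
```

View pics/w2.png

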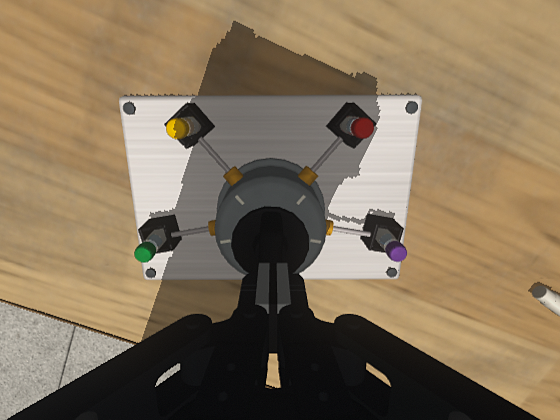

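Run:
```python
from h import *
m=viewer.camera_model("wrist"); o=monitor.observe(); t=o['tcp_pos']; print(t,o['eef_rot'])
print('tcp',proj(m,t),'tip',proj(m,t-[0,0,.017]))
a=np.array([.4564,.1338]); d=np.array([np.cos(np.radians(22.4)),np.sin(np.radians(22.4))])
for s in(-.024,-.022,0,.022,.024):
  for z in(.06,.08,.114): print(s,z,proj(m,[*(a+s*d),z]).round())
V=m['view'];print(-V[:3,:3].T@V[:3,3])
```

```text
[0.45683933 0.1332706  0.10066293] [ 1.79998853e+02 -4.53034094e-03  2.23042153e+01]
tcp [272.16629831 258.2231356 ] tip [272.21442976 245.66996559]
-0.024 0.06 [271. 264.]
-0.024 0.08 [271. 279.]
-0.024 0.114 [271. 311.]
-0.022 0.06 [271. 262.]
-0.022 0.08 [271. 276.]
-0.022 0.114 [271. 308.]
0 0.06 [271. 232.]
0 0.08 [271. 244.]
0 0.114 [271. 270.]
0.022 0.06 [271. 199.]
0.022 0.08 [271. 209.]
0.022 0.114 [271. 229.]
0.024 0.06 [271. 196.]
0.024 0.08 [271. 205.]
0.024 0.114 [271. 226.]
[0.52987926 0.16294541 0.26455478]
```

Run:
```python
from h import *
snap("wrist","w3.png",(190,190,350,370),3.3)
```

```text
(no output)
```

View pics/w3.png

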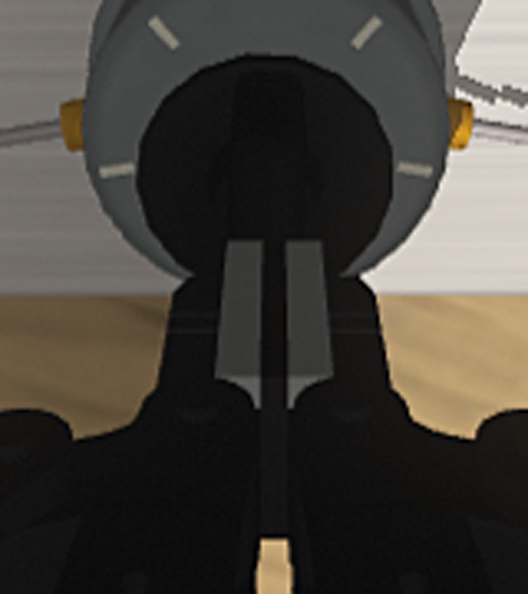

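The crop shows the pads closed at (270,263–303) with nothing between them, and the bar's far end ahead of the tips at about (271,211–232). The tips look higher or farther back than expected, so I'll check from the scene camera.

Run:
```python
from h import *
m=viewer.camera_model("wrist");print(m['fx'],ctrl.tip_extent); V=np.array(m['view'])
q=V[:3,:3]@monitor.observe()['tcp_pos']+V[:3,3];print('tcp in cam',q)
print('depth of tips from w1 gap',m['fx']*.0506/109)
m=snap("scene","s1.png",(150,130,290,260),5); t=monitor.observe()['tcp_pos']
f=lambda p:((proj(m,p)-[150,130])*5).round()
print('tcp',f(t),'tip',f(t-[0,0,.017]),'bar top',f([.4564,.1338,.114]),'bar ptr end top',f([.436,.1254,.114]),'far end top',f([.4767,.1422,.114]))
```

```text
331.7159560733813 0.017
tcp in cam [-0.00024634 -0.0239578  -0.18033095]
depth of tips from w1 gap 0.1539892419936981
tcp [293. 306.] tip [296. 338.] bar top [291. 280.] bar ptr end top [259. 296.] far end top [321. 264.]
```

View pics/s1.png

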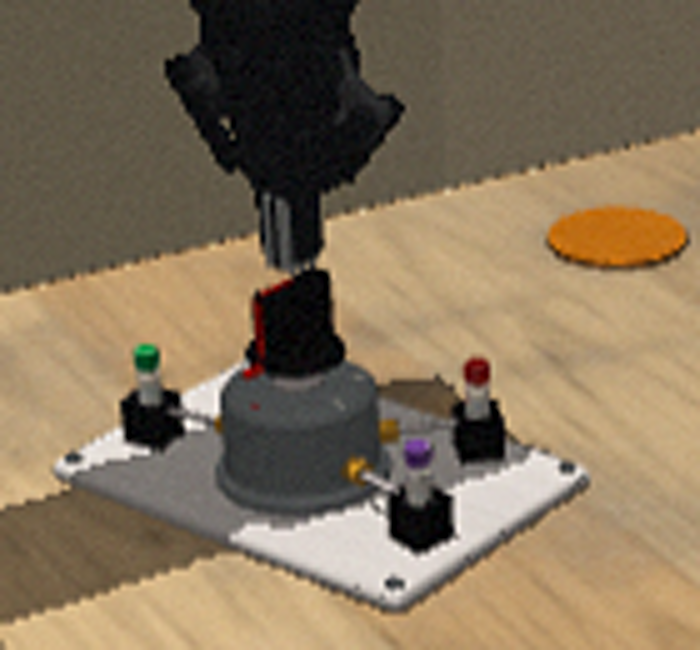

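The scene crop shows the shut fingertips at (291,268), just above the bar's top (about (295,280)). The real tips are therefore about 36 mm higher than the reported TCP minus tip_extent. The wrist view agrees: the tips are 0.154 m deep there. I'll open, go 33 mm lower and grip.

```bash
python3 -m pendant '[{"tx":0,"ty":0,"tz":0,"ax":0,"ay":0,"az":0,"claw":0.5},{"tx":0,"ty":0,"tz":0,"ax":0,"ay":0,"az":0,"claw":0.5},{"tx":0,"ty":0,"tz":0,"ax":0,"ay":0,"az":0,"claw":0.5},{"tx":0,"ty":0,"tz":0,"ax":0,"ay":0,"az":0,"claw":0.5},{"tx":0,"ty":0,"tz":0.012,"ax":0,"ay":0,"az":0,"claw":0.5},{"tx":0,"ty":0,"tz":0.024,"ax":0,"ay":0,"az":0,"claw":0.5},{"tx":0,"ty":0,"tz":0.033,"ax":0,"ay":0,"az":0,"claw":0.5},{"tx":0,"ty":0,"tz":0.033,"ax":0,"ay":0,"az":0,"claw":0.5},{"tx":0,"ty":0,"tz":0.033,"ax":0,"ay":0,"az":0,"claw":1},{"tx":0,"ty":0,"tz":0.033,"ax":0,"ay":0,"az":0,"claw":1},{"tx":0,"ty":0,"tz":0.033,"ax":0,"ay":0,"az":0,"claw":1},{"tx":0,"ty":0,"tz":0.033,"ax":0,"ay":0,"az":0,"claw":1},{"tx":0,"ty":0,"tz":0.033,"ax":0,"ay":0,"az":0,"claw":1}]' 30; python3 -c "
from h import *
o=monitor.observe();print(o['moment'],o['joints'].round(1))"
```

```text
time_s: 5.4
tcp_pos: [0.4565, 0.1344, 0.0681]
eef_rot: [-179.9, -0.0, 22.3]
ft_force: [-2.5, 5.4, 2.5]
gripper_width: 0.0113
grasp_force: 30.4
[0.81112165 0.39585833 0.02562744] [  2.6   1.2 119.8   0.2  59.1  70.3]
```

```bash
python3 -m pendant '[{"tx":0,"ty":-0.0005,"tz":0.003,"ax":0,"ay":0,"az":0,"claw":1},{"tx":0,"ty":-0.0005,"tz":0.006,"ax":0,"ay":0,"az":0,"claw":1},{"tx":0,"ty":-0.0005,"tz":0.0095,"ax":0,"ay":0,"az":0,"claw":1},{"tx":0,"ty":-0.0005,"tz":0.0095,"ax":0,"ay":0,"az":0,"claw":1},{"tx":0,"ty":-0.0005,"tz":0.0095,"ax":0,"ay":0,"az":0,"claw":1}]' 40; python3 -c "
from h import *
o=monitor.observe();print(o['moment'],o['joints'].round(1))"
```

```text
time_s: 6.02
tcp_pos: [0.4566, 0.1346, 0.0593]
eef_rot: [-179.9, -0.0, 22.3]
ft_force: [-4.9, 3.0, 7.5]
gripper_width: 0.0113
grasp_force: 43.4
[ 0.49663703  0.83811588 -0.02012582] [2.700e+00 2.100e+00 1.199e+02 1.000e-01 5.800e+01 7.030e+01]
```

```bash
python3 -m pendant '[{"tx":0,"ty":0,"tz":0.001,"ax":0,"ay":0,"az":0,"claw":1},{"tx":0,"ty":0,"tz":0.001,"ax":0,"ay":0,"az":0,"claw":1},{"tx":0,"ty":0,"tz":0.001,"ax":0,"ay":0,"az":-5,"claw":1},{"tx":0,"ty":0,"tz":0.001,"ax":0,"ay":0,"az":-10,"claw":1},{"tx":0,"ty":0,"tz":0.001,"ax":0,"ay":0,"az":-15,"claw":1},{"tx":0,"ty":0,"tz":0.001,"ax":0,"ay":0,"az":-15,"claw":1}]' 40; python3 -c "
from h import *
o=monitor.observe();print(o['moment'],o['joints'].round(1))"
python3 -m pendant '[{"tx":0,"ty":0,"tz":0,"ax":0,"ay":0,"az":-3,"claw":1},{"tx":0,"ty":0,"tz":0,"ax":0,"ay":0,"az":-6,"claw":1},{"tx":0,"ty":0,"tz":0,"ax":0,"ay":0,"az":-6,"claw":1}]' 40; python3 -c "
from h import *
o=monitor.observe();print(o['moment'],o['joints'].round(1))"
```

```text
time_s: 6.78
tcp_pos: [0.4566, 0.1347, 0.0584]
eef_rot: [-179.9, -0.0, 37.3]
ft_force: [-5.7, 3.6, 9.0]
gripper_width: 0.011
grasp_force: 43.4
[ 5.79922109e-01  8.78148769e-01 -5.23950990e-04] [2.700e+00 2.200e+00 1.199e+02 1.000e-01 5.790e+01 5.530e+01]
time_s: 7.15
tcp_pos: [0.4566, 0.1347, 0.0584]
eef_rot: [-179.9, -0.0, 43.3]
ft_force: [-4.6, 4.6, 8.1]
gripper_width: 0.011
grasp_force: 43.4
[0.60708632 0.86593025 0.03832812] [2.700e+00 2.200e+00 1.199e+02 1.000e-01 5.790e+01 4.930e+01]
```

```bash
python3 -m pendant '[{"tx":0,"ty":0,"tz":0,"ax":0,"ay":0,"az":-6,"claw":1},{"tx":0,"ty":0,"tz":0,"ax":0,"ay":0,"az":-12,"claw":1},{"tx":0,"ty":0,"tz":0,"ax":0,"ay":0,"az":-18,"claw":1},{"tx":0,"ty":0,"tz":0,"ax":0,"ay":0,"az":-24,"claw":1},{"tx":0,"ty":0,"tz":0,"ax":0,"ay":0,"az":-30,"claw":1},{"tx":0,"ty":0,"tz":0,"ax":0,"ay":0,"az":-36,"claw":1},{"tx":0,"ty":0,"tz":0,"ax":0,"ay":0,"az":-40,"claw":1},{"tx":0,"ty":0,"tz":0,"ax":0,"ay":0,"az":-40,"claw":1}]' 40; python3 -c "
from h import *
o=monitor.observe();print(o['moment'],o['joints'].round(1))"
python3 -m pendant '[{"tx":0,"ty":0,"tz":-0.003,"ax":0,"ay":0,"az":0,"claw":1},{"tx":0,"ty":0,"tz":-0.004,"ax":0,"ay":0,"az":0,"claw":1},{"tx":0,"ty":0,"tz":-0.004,"ax":0,"ay":0,"az":0,"claw":1}]' 20; python3 -c "
from h import *
o=monitor.observe();print(o['moment'],o['joints'].round(1))"
```

```text
time_s: 8.15
tcp_pos: [0.4563, 0.1349, 0.0583]
eef_rot: [-179.9, -0.1, 83.3]
ft_force: [-5.7, 4.2, 7.5]
gripper_width: 0.0113
grasp_force: 43.4
[0.80220379 0.95042608 0.02334204] [  2.7   2.2 120.    0.2  57.9   9.3]
time_s: 8.52
tcp_pos: [0.4562, 0.1348, 0.0613]
eef_rot: [-179.9, -0.1, 83.3]
ft_force: [-2.2, 5.1, 0.3]
gripper_width: 0.011
grasp_force: 42.3
[0.88050663 0.31367535 0.04771369] [  2.7   1.8 119.9   0.2  58.3   9.3]
```

```bash
cat > o.py <<'E'
from h import *
o=monitor.observe();print('>>',o['tcp_pos'].round(4),o['eef_rot'][2].round(1),'F',o['ft_force'].round(1),'Mz',o['moment'][2].round(2),o['gripper_width'].round(4),o['grasp_force'],o['time_s'])
E
python3 -m pendant '[{"tx":0,"ty":0,"tz":-0.001,"ax":0,"ay":0,"az":0,"claw":1},{"tx":0,"ty":0,"tz":-0.0015,"ax":0,"ay":0,"az":-2,"claw":1}]' 20 >/dev/null; python3 o.py
python3 -m pendant '[{"tx":0,"ty":0,"tz":0,"ax":0,"ay":0,"az":-2,"claw":1},{"tx":0,"ty":0,"tz":0,"ax":0,"ay":0,"az":-2,"claw":1}]'>/dev/null; python3 o.py
python3 -m pendant '[{"tx":0,"ty":0,"tz":0,"ax":0,"ay":0,"az":-2,"claw":1},{"tx":0,"ty":0,"tz":0,"ax":0,"ay":0,"az":-2,"claw":1}]' >/dev/null; python3 o.py
```

```text
Traceback (most recent call last):
  File "o.py", line 2, in <module>
    o=monitor.observe();print('>>',o['tcp_pos'].round(4),o['eef_rot'][2].round(1),'F',o['ft_force'].round(1),'Mz',o['moment'][2].round(2),o['gripper_width'].round(4),o['grasp_force'],o['time_s'])
                                                                                                                                          ^^^^^^^^^^^^^^^^^^^^^^^^
AttributeError: 'float' object has no attribute 'round'
Traceback (most recent call last):
  File "o.py", line 2, in <module>
    o=monitor.observe();print('>>',o['tcp_pos'].round(4),o['eef_rot'][2].round(1),'F',o['ft_force'].round(1),'Mz',o['moment'][2].round(2),o['gripper_width'].round(4),o['grasp_force'],o['time_s'])
                                                                                                                                          ^^^^^^^^^^^^^^^^^^^^^^^^
AttributeError: 'float' object has no attribute 'round'
Traceback (most recent call last):
  File "o.py", line 2, in <module>
    o=monitor.observe();print('>>',o['tcp_pos'].round(4),o['eef_rot'][2].round(1),'F',o['ft_force'].round(1),'Mz',o['moment'][2].round(2),o['gripper_width'].round(4),o['grasp_force'],o['time_s'])
                                                                                                                                          ^^^^^^^^^^^^^^^^^^^^^^^^
AttributeError: 'float' object has no attribute 'round'
```

```bash
sed -i "s/o\['gripper_width'\].round(4)/round(o['gripper_width'],4)/" o.py; python3 o.py
python3 -m pendant '[{"tx":0,"ty":0,"tz":0,"ax":0,"ay":0,"az":0,"claw":1}]'>/dev/null; python3 o.py
```

```text
>> [0.4557 0.1346 0.0616] 89.3 F [ 0.4  6.2 -9.2] Mz -0.12 0.0111 40.92478573322296 9.275
>> [0.4557 0.1346 0.0616] 89.3 F [ 0.4  4.6 -8.3] Mz -0.07 0.011 40.92458724975586 9.4
```

```bash
for i in 1; do
python3 -m pendant '[{"tx":0,"ty":0,"tz":0,"ax":0,"ay":0,"az":-2,"claw":1},{"tx":0,"ty":0,"tz":0,"ax":0,"ay":0,"az":-2,"claw":1}]'>/dev/null; python3 o.py
python3 -m pendant '[{"tx":0,"ty":0,"tz":0,"ax":0,"ay":0,"az":-2,"claw":1},{"tx":0,"ty":0,"tz":0,"ax":0,"ay":0,"az":-2,"claw":1}]'>/dev/null; python3 o.py
python3 -m pendant '[{"tx":0,"ty":0,"tz":0,"ax":0,"ay":0,"az":-2,"claw":1},{"tx":0,"ty":0,"tz":0,"ax":0,"ay":0,"az":-2,"claw":1}]' >/dev/null; python3 o.py; done
```

```text
>> [0.4557 0.1346 0.0616] 91.3 F [ 0.1  5.3 -9.8] Mz -0.06 0.0114 40.93836486339569 9.65
>> [0.4557 0.1346 0.0615] 93.3 F [ 1.5  6.  -8.5] Mz -0.08 0.0115 40.95665395259857 9.9
>> [0.4557 0.1346 0.0616] 95.3 F [ 1.1  5.7 -9.5] Mz -0.08 0.0114 40.945422649383545 10.15
```

```bash
for i in 1; do
python3 -m pendant '[{"tx":0,"ty":0,"tz":0,"ax":0,"ay":0,"az":-2,"claw":1},{"tx":0,"ty":0,"tz":0,"ax":0,"ay":0,"az":-2,"claw":1}]'>/dev/null; python3 o.py
python3 -m pendant '[{"tx":0,"ty":0,"tz":0,"ax":0,"ay":0,"az":-2,"claw":1},{"tx":0,"ty":0,"tz":0,"ax":0,"ay":0,"az":-2,"claw":1}]'>/dev/null; python3 o.py
python3 -m pendant '[{"tx":0,"ty":0,"tz":0,"ax":0,"ay":0,"az":-2,"claw":1},{"tx":0,"ty":0,"tz":0,"ax":0,"ay":0,"az":-2,"claw":1}]' >/dev/null; python3 o.py; done
```

```text
>> [0.4557 0.1346 0.0616] 97.3 F [ 0.8  6.4 -8.3] Mz -0.11 0.0115 41.04553163051605 10.4
>> [0.4557 0.1347 0.0616] 99.3 F [ 0.9  6.6 -8.2] Mz -0.04 0.0113 41.021724343299866 10.65
>> [0.4557 0.1346 0.0617] 101.3 F [ 0.3  5.5 -6.2] Mz -0.12 0.011 41.1804735660553 10.9
```

```bash
python3 -m pendant '[{"tx":0,"ty":0,"tz":0,"ax":0,"ay":0,"az":-2,"claw":1},{"tx":0,"ty":0,"tz":0,"ax":0,"ay":0,"az":-2,"claw":1}]'>/dev/null; python3 o.py
python3 -m pendant '[{"tx":0,"ty":0,"tz":0,"ax":0,"ay":0,"az":-2,"claw":1},{"tx":0,"ty":0,"tz":0,"ax":0,"ay":0,"az":-2,"claw":1}]'>/dev/null; python3 o.py
```

```text
>> [0.4558 0.1347 0.0619] 103.3 F [ 0.1  5.4 -5.9] Mz 0.01 0.011 41.3433837890625 11.15
>> [0.4561 0.1348 0.0633] 105.3 F [-5.3  5.9  5.8] Mz 0.08 0.0112 43.02412748336792 11.4
```

The knob rose 1.5 mm and the pull turned into spring push, so the tooth is in the notch. I'll let it rise.

```bash
python3 -m pendant '[{"tx":0,"ty":0,"tz":-0.002,"ax":0,"ay":0,"az":0,"claw":1},{"tx":0,"ty":0,"tz":-0.004,"ax":0,"ay":0,"az":0,"claw":1},{"tx":0,"ty":0,"tz":-0.004,"ax":0,"ay":0,"az":0,"claw":1}]'>/dev/null; python3 o.py
```

```text
>> [0.4561 0.1348 0.0675] 105.3 F [-4.3  5.2  4.5] Mz 0.05 0.0112 42.877864837646484 11.775
```

Up by another 4 mm and still springing. Now I'll release the grip, let the knob settle, and retract.

```bash
python3 -m pendant '[{"tx":0,"ty":0,"tz":-0.001,"ax":0,"ay":0,"az":0,"claw":1},{"tx":0,"ty":0,"tz":-0.002,"ax":0,"ay":0,"az":0,"claw":1},{"tx":0,"ty":0,"tz":-0.002,"ax":0,"ay":0,"az":0,"claw":1}]'>/dev/null; python3 o.py
python3 -m pendant '[{"tx":0,"ty":0,"tz":-0.002,"ax":0,"ay":0,"az":0,"claw":0.6},{"tx":0,"ty":0,"tz":-0.002,"ax":0,"ay":0,"az":0,"claw":0.6},{"tx":0,"ty":0,"tz":-0.002,"ax":0,"ay":0,"az":0,"claw":0.6},{"tx":0,"ty":0,"tz":-0.03,"ax":0,"ay":0,"az":0,"claw":0.6},{"tx":0,"ty":0,"tz":-0.06,"ax":0,"ay":0,"az":0,"claw":0.6},{"tx":0,"ty":0,"tz":-0.12,"ax":0,"ay":0,"az":0,"claw":0.6},{"tx":0,"ty":0,"tz":-0.16,"ax":0,"ay":0,"az":0,"claw":0.6},{"tx":0,"ty":0,"tz":-0.16,"ax":0,"ay":0,"az":0,"claw":0.6}]'>/dev/null; python3 o.py
python3 - <<'E'
from h import *
a=viewer.camera("top");b=viewer.camera("scene")
A=cv2.resize(a[185:285,145:270],None,fx=3.2,fy=3.2,interpolation=2);B=cv2.resize(b[160:260,150:275],None,fx=3.2,fy=3.2,interpolation=2)
cv2.imwrite("pics/end.png",np.hstack([A,B])[:,:,::-1])
m=viewer.camera_model("top"); ax=np.array([.4564,.1338]); t=np.radians(22.4+180+83); u=np.array([np.cos(t),np.sin(t)])
f=lambda p:((proj(m,p)-[145,185])*3.2).round()
m2=viewer.camera_model("scene"); g=lambda p:((proj(m2,p)-[150,160])*3.2).round()+[400,0]
for z in(.114,.107): print(z,'top',f([*ax,z]),f([*(ax+.022*u),z]),'scene',g([*(ax+.022*u),z]),g([*(ax-.022*u),z]))
E
```

```text
>> [0.4559 0.1348 0.0682] 105.3 F [-0.1  6.7 -5.1] Mz 0.2 0.011 41.53127074241638 12.15
>> [0.4591 0.1337 0.233 ] 105.3 F [-0.4 -0.3 -0.3] Mz -0.05 0.0342 0.0 13.15
0.114 top [176. 162.] [208. 153.] scene [606.  92.] [566.  75.]
0.107 top [178. 163.] [210. 154.] scene [606. 100.] [567.  84.]
```

View pics/end.png

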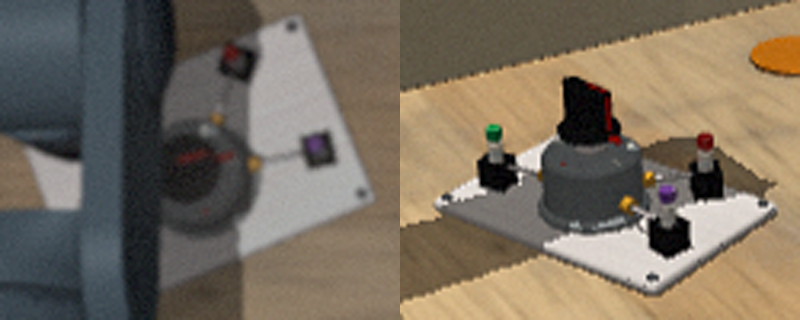

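The final picture shows the pointer facing the purple vial. The bar's top runs from (568,77) to (608,92), which matches the fully-up prediction, and the gripper is clear of everything.

```bash
python3 -c "
from plant import ctrl
print(ctrl.sign_off())"
```

```text
the job is handed in; nothing more can be done
None
```

The selector is switched to the purple-capped vial: the knob is in that vial's notch, fully sprung up and released, and the job is handed in (about 13 s of the 64 s allowed; the judging result was not shown, and the arm hid the yellow vial in the last picture).

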